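# Stand the tipped dropper bottle back up in its row

## Robot

A 7-joint arm with a two-finger parallel gripper is mounted at the origin on a cart in front of the work surface, level with it; the furniture and walls round the work are solid. World frame = base frame: x ahead of the robot, y to its left, z up, the work surface at z = 0. Lengths are in m, angles in rad, forces in N, time in s.
With the tool pointing down it reaches from about 0.35 to 0.9 m from the base axis. Payload 8.1 kg.
Tool frame: the origin (TCP) lies midway between the tips of the shut fingers; the grasp point (between the pads) lies 19 mm behind it; z points along the fingers, y is the line along which they close (so a half turn about z gives the same grasp; the last joint's range is limited). The gripper opens to 92 mm and grips with 3 to 60 N. Pads are 19 mm wide; open, the fingers measure 130 mm over their backs; the gripper's body (75 mm by 190 mm) begins 47 mm behind the grasp point.
Start: joints at [1.216, 0.434, 0.025, 1.573, -0.012, 1.134, -0.075], TCP at [0.156, -0.605, 0.227] pointing down, gripper open.
Joint ranges: [-2.62, 2.62], [-0.44, 2.09], [-1.27, 1.32], [0.08, 2.57], [-1.32, 4.46], [0.12, 2], [-2.74, 2.74]. Speed limits (rad/s): [2.22, 2.22, 3.01, 3.01, 3.14, 3.14, 3.14].

## Interface

Orientations are given as a rotation vector (axis times angle).
In Python, from cell import arm gives the robot as it stands.
- The arm moves only by the tool arm_command, never from a script. Its arguments are lists of equal length, an entry for each row: "dp": the shift along the tool's x, y, z in units of 25 mm (1.0 is 25 mm), a list of three; "angular": the turn, a rotation vector about the tool's x, y, z in units of 0.15 rad (1.0 is 0.15 rad), a list of three; "claw": the opening, from 0 (shut) to 1 (fully open). In form: {"dp": [[x, y, z], ...], "angular": [[rx, ry, rz], ...], "claw": [claw, ...]}. A call has 1 to 10 rows; each row shifts and turns the commanded pose from where the row before left it, along the tool's axes as they then stand; what a row does not reach is not made up. A row lasts 1/10 s, in which the tool goes at most 50 mm and 8.59 degrees, less where a joint would pass 70% of its speed; a pose out of reach is approached as far as the arm can. A call with a number of a shift or a turn outside -1 to 1 is refused whole. A call with a gripper value outside its range is refused whole. The fingers move at their own pace and stop on an object; "force" is the grip in N (left out, the last holds). Time passes only in rows, so rows that do not move let the fingers close. It gives the time, the measured TCP pose, the force, the opening and the grip force at its end, in the units of the state.
- arm.observe(): the state, without advancing time (a new reading comes with each control period).
- arm.get_image(name): name is "side" or "top"; returns a dict with "frame" (384x512x3 uint8, red, green, blue), "z_map" (384x512 float32, m along the optical axis (not along the pixel's ray), 0 where there is no reading), "K" (3x3 intrinsics, pixels), "R" (3x3) and "t" (3): a world point X has camera coordinates R X + t. Camera axes: x right, y down, z forward; pixel columns grow to the right and rows downward; lengths in m; the calibration is good to about 2 mm. A picture is of the moment at which its call begins.
- arm.sign_off(): hands the job in; it is judged then, once.
The state is a dict: "clock": time; "joints": joint angles; "dq": joint speeds; "joint_efforts": joint torques, N m; "position": TCP position; "ee_rot": TCP orientation; "force": force on the tool from outside, world axes, zero at the start; "ft_torque": the same for the moment, N m; "width": opening from 0.0 (shut) to 1.0 (fully open); "gripper_force": force on a finger pad.
Only numpy, scipy, OpenCV 4.12 (cv2) and the standard library are available. Lean on these libraries where they do the work, as an engineer would, in place of code of your own. Each camera call takes 0.05 s, during which the arm holds its last target. There are 200 camera calls.

## Task

One bottle of the row on the grey board, the tall dropper bottle with the long nozzle, has fallen over sideways. Stand it upright again on the dark strip, in its own gap in the row and in line with the other two bottles, without knocking or shifting those; leave the measuring cylinder lying beside the board as it is.

Things in the scene. Friction and masses are not known exactly. Their poses are not given: they have to be found in the camera images.
- dropper_center (a point): Centre (71.5 mm above the underside, on the axis) of the tipped whitish dropper bottle: 143 mm tall, about 0.14 kg, rigid; straight round body 51 mm across up to 75 mm, then shoulder and slim nozzle. z axis: underside to nozzle tip (up when upright). It starts lying on the board, underside in its gap, nozzle pointing to the robot's right within 35 degrees, axis 33 mm above the bench.
- lane (a point): Middle of the dark flush strip (340 x 90 mm) on top of the fixed grey board (360 x 220 x 8 mm); x along the strip, away from the robot, y across it to the left, z up. The board's right edge is 155 mm right of the strip's middle line, with a rail 15 mm high over the bench. The row's three places are on the middle line at about x = -115, 0, 115 mm: two taken by standing bottles, the third is the gap.
- bottle_dark: Standing small dark bottle with a grey cap, 51 mm across, 93 mm tall, in the row; origin at the centre of its underside, z up.
- bottle_white: Standing small clear bottle, amber inside, with a whitish cap, 47 mm across, 79 mm tall, in the row; origin at the centre of its underside, z up.
- cylinder: Clear measuring cylinder with a hexagonal foot, 166 mm long, tube 33 mm across, foot 55 x 63 mm, lying on the bench to the right of the board to dry; to be left alone. Origin at the centre of its foot's underside, z along the tube to its mouth.
There are look-alikes about, which are no part of the job. Leave any purple or yellow look-alike of the bottle_white alone.

How it is judged:
At the end, for the whole second after the job is handed in: The dropper bottle stands at rest on the board, upright within 10 degrees, its axis within 22 mm of the strip's middle line and 165 mm of its middle, 85 mm or more (centre to centre) from both other bottles; those have shifted less than 25 mm and the measuring cylinder less than 30 mm (angle between dropper_center's own z axis and vertical below 0.175 rad and z of dropper_center in the frame of lane between 0.065 and 0.078 m and y of dropper_center in the frame of lane between -0.022 and 0.022 m and x of dropper_center in the frame of lane between -0.165 and 0.165 m and horizontal distance between dropper_center and bottle_dark above 0.085 m and horizontal distance between dropper_center and bottle_white above 0.085 m and linear speed of dropper below 0.02 m/s); the robot touches nothing.
It fails at once if a bottle of the row was shifted by more than 25 mm or knocked over (distance of any of bottle_dark, bottle_white from where it was at the start of the episode above 0.025 m or angle between any of bottle_dark, bottle_white's own z axis and vertical above 0.4 rad).
It fails at once if the lying measuring cylinder was moved by more than 30 mm (distance of cylinder from where it was at the start of the episode above 0.03 m).
It also fails if it takes over 42 s, if anything falls off the work surface, if the arm or the gripper's body presses on something with over 40 N, if the wrist force passes 120 N, or if a joint passes its speed limit or range.

## Working session

There is one attempt and no reset: what is moved stays moved. The work goes in short steps, Python scripts to look and compute and a tool call to move; the robot and the scene stay as the last step left them, time stands still between calls to the robot, and variables do not carry over. Pictures are saved under pics/ and viewed, at most 10 in all, crops included, and the job is handed in when it is done.

Besides the shell and the picture viewer there is one more tool, called after "Request:" as name(argument=value, ...) on one line, values as JSON. arm_command: Moves the arm, as the interface text tells. Its arguments: {"type":"object","properties":{"dp":{"type":"array","items":{"type":"array","items":{"type":"number"}}},"angular":{"type":"array","items":{"type":"array","items":{"type":"number"}}},"claw":{"type":"array","items":{"type":"number"}},"force":{"type":"number"}},"required":["dp","angular","claw"]}

```bash
mkdir -p pics; ls
python3 - <<'E'
from cell import arm
import cv2,numpy as np
s=arm.observe();print({k:np.round(v,3).tolist() for k,v in s.items()})
for n in("top","side"):
    d=arm.get_image(n);np.savez(f"pics/{n}0.npz",**d)
    print(n,d["K"].round(1).tolist(),d["R"].round(3).tolist(),d["t"].round(3).tolist())
    cv2.imwrite(f"pics/{n}0.png",cv2.resize(d["frame"][:,:,::-1],(800,600)))
E
```

```text
pics
{'clock': 0.0, 'joints': [1.216, 0.435, 0.025, 1.574, -0.012, 1.134, -0.075], 'dq': [0.001, 0.002, 0.001, -0.001, 0.0, -0.001, -0.001], 'joint_efforts': [-0.0, -66.785, 0.985, -31.445, -0.06, 0.043, 0.0], 'position': [0.156, -0.605, 0.226], 'ee_rot': [-3.115, -0.394, 0.001], 'force': [0.221, -0.134, -0.107], 'ft_torque': [0.011, -0.011, -0.014], 'gripper_force': 0.0, 'width': 1.0}
top [[461.3, 0.0, 256.1], [0.0, 461.3, 194.5], [0.0, 0.0, 1.0]] [[0.022, -1.0, 0.001], [-0.98, -0.021, -0.198], [0.198, 0.003, -0.98]] [-0.159, 0.589, 1.265]
side [[465.8, 0.0, 255.8], [0.0, 465.8, 193.0], [0.0, 0.0, 1.0]] [[-0.107, 0.994, 0.011], [0.69, 0.082, -0.719], [-0.716, -0.07, -0.695]] [0.235, -0.359, 1.817]
```

View pics/top0.png

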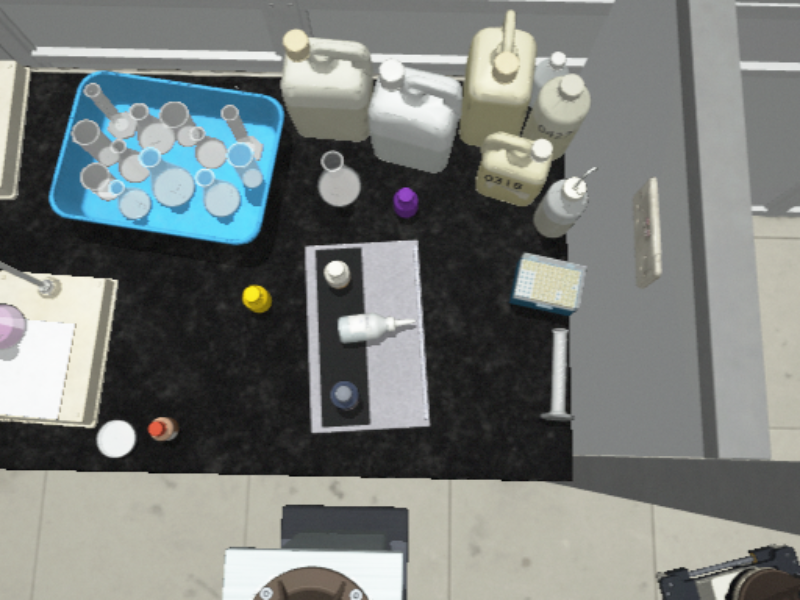

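View pics/side0.png

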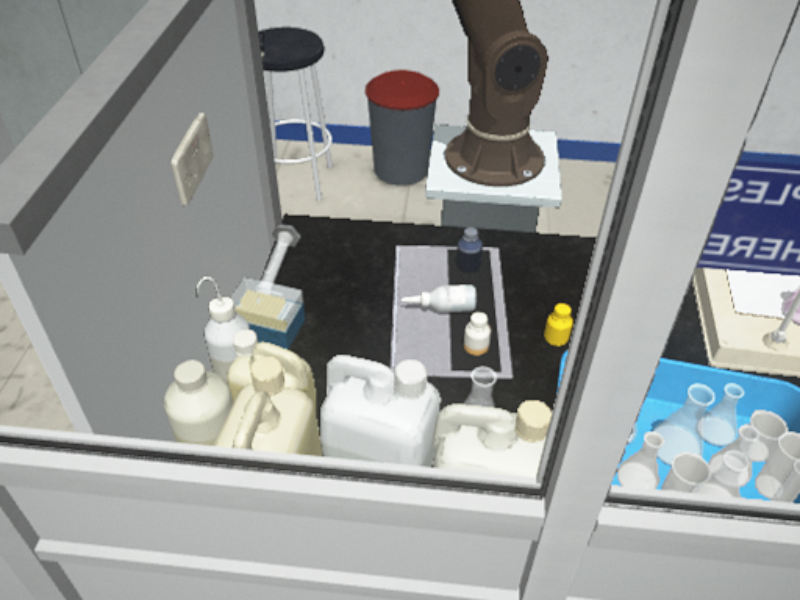

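The top view (800 px scale) shows the dropper lying across the strip, with its base at (340,328) and its nozzle tip at (415,322). The clear/amber bottle is at (337,273) and the dark one at (344,395), so the gap is the middle place. The purple (405,203) and yellow (257,298) bottles are look-alikes. The measuring cylinder is at (560,375) beside a side wall at about column 572. The only lying bottle with a long nozzle on the strip is the target; the squeeze bottle at (560,207) is upright and off the board.

```bash
cat > h.py <<'E'
import numpy as np,cv2
def load(n): return dict(np.load(f"pics/{n}.npz"))
def pts(d):
    v,u=np.mgrid[:384,:512];z=d["z_map"].astype(float)
    c=np.stack([(u-d["K"][0,2])/d["K"][0,0]*z,(v-d["K"][1,2])/d["K"][1,1]*z,z],-1)
    return (c-d["t"])@d["R"]
def ray(d,u,v,h):
    r=np.linalg.inv(d["K"])@[u,v,1]@d["R"];o=-d["R"].T@d["t"];return o+r*(h-o[2])/r[2]
E
python3 - <<'E'
from h import *
d=load("top0");P=pts(d);f=d["frame"].astype(int);s=.64
for n,u,v in [("wall top L",690,200),("wall top front",720,450),("wall inner",620,300),("wall front face",650,480),("bench R front",566,472),("bench",470,380),("board",395,280),("strip",345,360),("rail",424,380)]:
    print(n,P[int(v*s),int(u*s)].round(3))
# strip / board outline
hsv=cv2.cvtColor(d["frame"],cv2.COLOR_RGB2HSV)
sub=np.zeros((384,512),bool);sub[150:280,190:278]=1
g=f.mean(-1)
light=(sub&(g>110)).astype(np.uint8)
c=max(cv2.findContours(light,0,2)[0],key=cv2.contourArea);r=cv2.minAreaRect(c)
print("light rect px",r)
for q in cv2.boxPoints(r): print(ray(d,*q,.008).round(3))
# objects above board by depth
m=(sub&(P[...,2]>.016)).astype(np.uint8)
n,l,st,ce=cv2.connectedComponentsWithStats(m)
for i in range(1,n):
    if st[i,4]>40:
        Q=P[l==i];hi=Q[:,2].max();T=Q[Q[:,2]>hi-.012]
        print(i,st[i],ce[i].round(1),"maxz",hi.round(3),"top centre",T.mean(0).round(4),"range",Q.min(0).round(3),Q.max(0).round(3))
im=d["frame"][140:290,185:285,::-1];cv2.imwrite("pics/crop0.png",cv2.resize(im,None,fx=4,fy=4,interpolation=cv2.INTER_CUBIC))
E
```

```text
wall top L [ 0.623 -0.482  0.558]
wall top front [ 0.337 -0.484  0.589]
wall inner [ 0.574 -0.499  0.219]
wall front face [ 0.298 -0.481  0.381]
bench R front [ 0.297 -0.456  0.   ]
bench [ 0.462 -0.278 -0.004]
board [ 0.65  -0.132  0.006]
strip [ 0.493 -0.042  0.014]
rail [ 0.459 -0.192  0.013]
light rect px ((233.47216796875, 214.8411865234375), (119.61982727050781, 75.93504333496094), 86.76029968261719)
[0.714 0.051 0.008]
[ 0.732 -0.179  0.008]
[ 0.375 -0.205  0.008]
[0.358 0.014 0.008]
17 [208 167  17  18 231] [215.8 175.1] maxz 0.094 top centre [ 0.6506 -0.0269  0.0871] range [ 0.628 -0.049  0.016] [ 0.673 -0.004  0.094]
40 [217 200  50  21 599] [235.2 208.7] maxz 1.357 top centre [ 0.3297 -0.1497  1.3573] range [ 0.33  -0.172  0.025] [ 0.578 -0.034  1.357]
66 [212 244  19  19 273] [220.7 252.7] maxz 1.357 top centre [ 0.3297 -0.1497  1.3573] range [ 0.33 -0.15  0.02] [ 0.449 -0.027  1.357]
```

View pics/crop0.png

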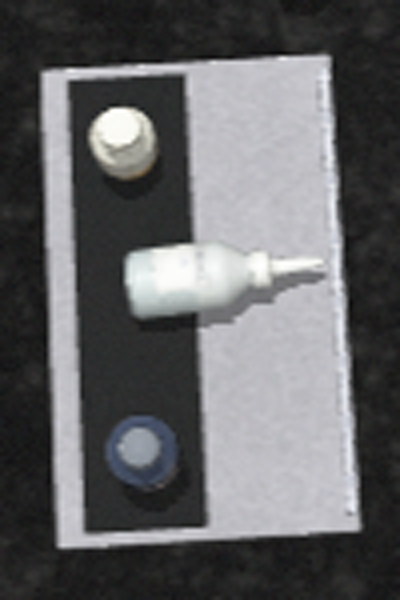

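The crop confirms the target: the whitish dropper bottle lies with its base at (128,285) and nozzle tip at (325,265). The strip corners are at (70,82), (185,73), (207,524) and (86,531) in crop px, and the neighbours at (123,140) and (142,450) are standing.

Run:
```python
from h import *
d=load("top0");P=pts(d)
q=np.array([ray(d,u/4+185-.4,v/4+140-.4,.008) for u,v in[(70,82),(185,73),(207,524),(86,531)]])
print("corners",q.round(3).tolist());c=q.mean(0);far=q[:2].mean(0);near=q[2:].mean(0);a=np.arctan2(*(far-near)[[1,0]])
print("lane",c.round(4),"yaw",a)
# dropper
box=P[198:224,214:268].reshape(-1,3);Q=box[(box[:,2]>.02)&(box[:,2]<.08)]
m,_=Q[:,:2].mean(0),0
B=Q[(Q[:,2]>.045)]
u=np.linalg.svd(B[:,:2]-B[:,:2].mean(0))[2][0];u*=-np.sign(u[1])
# ridge: points per slice along axis
s=(Q[:,:2]-B[:,:2].mean(0))@u;n=np.array([-u[1],u[0]]);w=(Q[:,:2]-B[:,:2].mean(0))@n
print("axis",u,"yaw",np.degrees(np.arctan2(u[1],u[0])),"centroid",B[:,:2].mean(0),"s",s.min(),s.max())
for k in np.arange(-.06,.1,.01):
    i=(s>=k)&(s<k+.01)
    if i.sum()>3: print(k.round(3),i.sum(),"w",w[i].min().round(4),w[i].max().round(4),"zmax",Q[i,2].max().round(4))
# base and tip rays at axis height
print("base px",ray(d,127/4+185,287/4+140,.033),"tip",ray(d,325/4+185,264/4+140,.033))
L=lambda p:np.array([[np.cos(a),np.sin(a)],[-np.sin(a),np.cos(a)]])@(np.array(p)[:2]-c[:2])
for nm,sl in(("white",(slice(160,190),slice(203,228))),("dark",(slice(240,268),slice(208,234)))):
    X=P[sl].reshape(-1,3);X=X[(X[:,2]>.06)&(X[:,2]<.12)];cc=(X.min(0)+X.max(0))/2
    print(nm,cc.round(4),"lane",L(cc).round(4),X[:,2].max())
```

```text
corners [[0.706, 0.02, 0.008], [0.715, -0.067, 0.008], [0.377, -0.094, 0.008], [0.371, -0.006, 0.008]]
lane [ 0.542  -0.0366  0.008 ] yaw 0.07925851496053754
axis [ 0.16327847 -0.98658002] yaw -80.60275802538604 centroid [ 0.55157869 -0.07654004] s -0.04311102799161159 0.09753017282555115
-0.05 17 w -0.0201 0.02 zmax 0.0604
-0.04 58 w -0.0231 0.0255 zmax 0.064
-0.03 60 w -0.0228 0.0249 zmax 0.0621
-0.02 61 w -0.0241 0.0244 zmax 0.0629
-0.01 59 w -0.024 0.0255 zmax 0.0639
0.0 62 w -0.0237 0.0229 zmax 0.0624
0.01 60 w -0.025 0.0251 zmax 0.0644
0.02 59 w -0.0235 0.0231 zmax 0.061
0.03 44 w -0.0188 0.0186 zmax 0.0577
0.04 30 w -0.0119 0.0128 zmax 0.0489
0.05 33 w -0.0127 0.0137 zmax 0.0511
0.06 16 w -0.0078 0.0107 zmax 0.0433
0.07 14 w -0.0039 0.0059 zmax 0.0434
0.08 12 w -0.0047 0.0053 zmax 0.0409
0.09 9 w -0.0036 0.0033 zmax 0.0391
base px [ 0.54410175 -0.03255328  0.033     ] tip [ 0.56420678 -0.17612191  0.033     ]
white [ 0.6483 -0.0258  0.0769] lane [0.1069 0.0024] 0.09368698285716064
dark [ 0.4245 -0.0504  0.0827] lane [-0.1182 -0.0044] 0.10535316307497687
```

Request:
arm_command(dp=[[0.3,-0.9,-0.12],[0.3,-0.9,-0.12],[0.3,-0.9,-0.12],[0.3,-0.9,-0.12],[0.3,-0.9,-0.12],[0.3,-0.9,-0.12],[0.3,-0.9,-0.12],[0.3,-0.9,-0.12],[0.3,-0.9,-0.12],[0.3,-0.9,-0.12]], angular=[[0,0,0],[0,0,0],[0,0,0],[0,0,0],[0,0,0],[0,0,0],[0,0,0],[0,0,0],[0,0,0],[0,0,0]], claw=[1,1,1,1,1,1,1,1,1,1])

```text
clock: 1.1
position: [0.1721, -0.3675, 0.2566]
ee_rot: [-3.116, -0.394, 0.0]
force: [0.4, -0.4, 0.1]
width: 1.001
gripper_force: 0.0
```

```bash
cat > go.py <<'E'
from scipy.spatial.transform import Rotation as Ro
from cell import arm
import numpy as np,sys
def to(p,R,note=""):
    s=arm.observe();C=Ro.from_rotvec(s["ee_rot"]);p=np.array(p)
    print(note,"t",round(s["clock"],2),"pos",np.round(s["position"],4),"q",np.round(s["joints"],2),"F",np.round(s["force"],1))
    dw=p-s["position"]
    print(" dp now",(C.inv().apply(dw)/.025).round(2),"ang",((C.inv()*R).as_rotvec()/.15).round(2),"dp after turn",(R.inv().apply(dw)/.025).round(2))
U=np.array([.148,-.989,0]);N=np.array([.989,.148,0]);Z=np.array([0,0,1.])
def ori(a): # approach tilt (deg) from vertical: + = body over nozzle side
    a=np.radians(a);z=-U*np.sin(a)-Z*np.cos(a);return Ro.from_matrix(np.c_[np.cross(N,z),N,z])
def tcp(g,R): return np.array(g)+.019*R.as_matrix()[:,2]
G=np.array([.5515,-.0825,.036])
E
python3 - <<'E'
from go import *
to([.35,-.2,.25],ori(0),"via")
R=ori(30);to(tcp(G,R)-.1*R.as_matrix()[:,2],R,"pre")
E
```

```text
via t 1.1 pos [ 0.1721 -0.3675  0.2566] q [ 1.07  0.05 -0.07  2.01  0.    1.08 -0.32] F [ 0.4 -0.4  0.1]
 dp now [ 8.56 -4.72  0.26] ang [-0.   -0.   -9.78] dp after turn [5.57 8.03 0.26]
pre t 1.1 pos [ 0.1721 -0.3675  0.2566] q [ 1.07  0.05 -0.07  2.01  0.    1.08 -0.32] F [ 0.4 -0.4  0.1]
 dp now [17.37 -5.65  6.02] ang [ 2.55  2.83 -9.54] dp after turn [ 3.41 16.7   8.92]
```

Request:
arm_command(dp=[[0.86,-0.47,0],[0.86,-0.47,0],[0.86,-0.47,0],[0.86,-0.47,0],[0.86,-0.47,0],[0.86,-0.47,0],[0.86,-0.47,0],[0.86,-0.47,0],[0.86,-0.47,0],[0.86,-0.47,0]], angular=[[0,0,0],[0,0,0],[0,0,0],[0,0,0],[0,0,0],[0,0,0],[0,0,0],[0,0,0],[0,0,0],[0,0,0]], claw=[1,1,1,1,1,1,1,1,1,1])

```text
clock: 2.1
position: [0.3516, -0.2005, 0.2566]
ee_rot: [-3.117, -0.394, 0.001]
force: [-0.3, -0.1, 0.4]
width: 0.998
gripper_force: 0.0
```

Request:
arm_command(dp=[[0,0,0],[0,0,0],[0,0,0],[0,0,0],[0,0,0],[0,0,0],[0,0,0],[0,0,0],[0,0,0],[0,0,0]], angular=[[0,0,-0.98],[0,0,-0.98],[0,0,-0.98],[0,0,-0.98],[0,0,-0.98],[0,0,-0.98],[0,0,-0.98],[0,0,-0.98],[0,0,-0.98],[0,0,-0.98]], claw=[0.8,0.8,0.8,0.8,0.8,0.8,0.8,0.8,0.8,0.8])

```text
clock: 3.1
position: [0.351, -0.2013, 0.2565]
ee_rot: [-2.04, -2.388, 0.0]
force: [-0.1, 0.7, 0.8]
width: 0.799
gripper_force: 0.0
```

Run:
```python
from go import *
for a in(30,40):
    R=ori(a);to(tcp(G,R)-.1*R.as_matrix()[:,2],R,f"pre{a}")
```

```text
pre30 t 3.1 pos [ 0.351  -0.2013  0.2565] q [ 0.81  0.08 -0.44  1.99  0.04  1.08  0.51] F [-0.1  0.7  0.8]
 dp now [1.82 8.65 6.01] ang [-0.02  3.49  0.05] dp after turn [-1.37  8.64  6.15]
pre40 t 3.1 pos [ 0.351  -0.2013  0.2565] q [ 0.81  0.08 -0.44  1.99  0.04  1.08  0.51] F [-0.1  0.7  0.8]
 dp now [1.36 8.65 6.33] ang [-0.02  4.65  0.05] dp after turn [-2.98  8.64  5.77]
```

Request:
arm_command(dp=[[0.18,0.86,0],[0.18,0.87,0],[0.18,0.86,0],[0.18,0.87,0],[0.18,0.86,0],[0.18,0.87,0],[0.18,0.86,0],[0.18,0.87,0],[0.18,0.86,0],[0.2,0.87,0]], angular=[[0,0,0],[0,0,0],[0,0,0],[0,0,0],[0,0,0],[0,0,0],[0,0,0],[0,0,0],[0,0,0],[0,0,0]], claw=[0.8,0.8,0.8,0.8,0.8,0.8,0.8,0.8,0.8,0.8])

```text
clock: 4.1
position: [0.5587, -0.1237, 0.2563]
ee_rot: [-2.048, -2.382, 0.001]
force: [0.6, -0.6, 0.6]
width: 0.807
gripper_force: 0.0
```

Request:
arm_command(dp=[[0,0,1],[0,0,1],[0,0,1],[0,0,1],[0,0,1],[0,0,1],[0,0,0],[0,0,0],[0,0,0],[0,0,0]], angular=[[0,0,0],[0,0,0],[0,0,0],[0,0,0],[0,0,0],[0,0,0],[0,0.87,0],[0,0.87,0],[0,0.87,0],[0,0.87,0]], claw=[0.8,0.8,0.8,0.8,0.8,0.8,0.8,0.8,0.8,0.8])

```text
clock: 5.1
position: [0.5587, -0.1245, 0.1073]
ee_rot: [-1.762, -2.05, -0.477]
force: [1.0, 0.3, -0.6]
width: 0.805
gripper_force: 0.0
```

Run:
```python
from go import *
import cv2
R=ori(30);to(tcp(G,R),R,"grasp")
d=arm.get_image("top");np.savez("pics/top1.npz",**d);a=d["frame"][120:300,165:305,::-1]
e=arm.get_image("side");np.savez("pics/side1.npz",**e);b=e["frame"][100:280,220:360,::-1]
cv2.imwrite("pics/v1.png",cv2.resize(np.hstack([a,b]),None,fx=2.8,fy=2.8,interpolation=cv2.INTER_CUBIC))
```

```text
grasp t 5.1 pos [ 0.5587 -0.1245  0.1073] q [ 0.8   0.76 -0.65  1.6  -0.06  1.12  0.44] F [ 1.   0.3 -0.6]
 dp now [ 0.04 -0.04  4.08] ang [ 0.01 -0.02  0.02] dp after turn [ 0.05 -0.04  4.08]
```

View pics/v1.png

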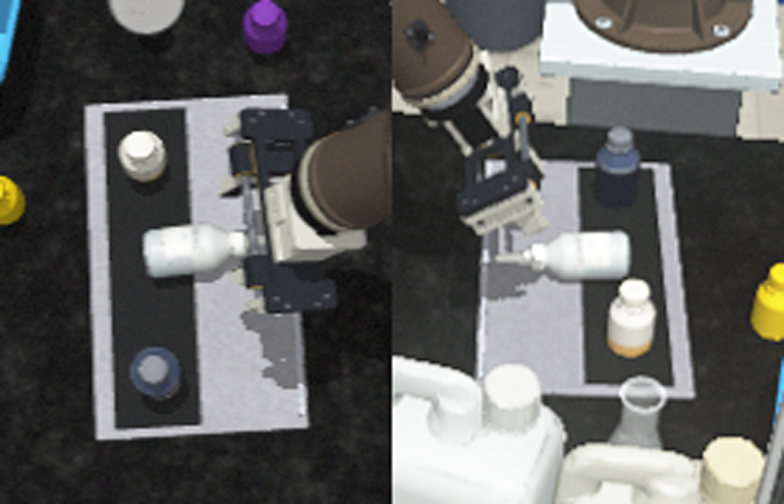

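The gripper (left panel, about (270,210)) leans over the nozzle side with its fingers straddling the bottle axis. Both neighbours are undisturbed, so I go in along the tool axis and close.

Request:
arm_command(dp=[[0,0,0.8],[0,0,0.8],[0,0,0.8],[0,0,0.6],[0,0,0.6],[0,0,0.45],[0,0,0]], angular=[[0,0,0],[0,0,0],[0,0,0],[0,0,0],[0,0,0],[0,0,0],[0,0,0]], claw=[0.8,0.8,0.8,0.8,0.8,0.8,0.8])

```text
clock: 5.9
position: [0.5495, -0.0724, 0.0181]
ee_rot: [-1.762, -2.053, -0.469]
force: [0.4, -1.0, 0.0]
width: 0.799
gripper_force: 0.0
```

Request:
arm_command(dp=[[0,0,0],[0,0,0],[0,0,0],[0,0,0],[0,0,0],[0,0,0],[0,0,0],[0,0,0]], angular=[[0,0,0],[0,0,0],[0,0,0],[0,0,0],[0,0,0],[0,0,0],[0,0,0],[0,0,0]], claw=[0.6,0.5,0.4,0.4,0.4,0.4,0.4,0.4], force=20)

```text
clock: 6.7
position: [0.5511, -0.0745, 0.0193]
ee_rot: [-1.765, -2.053, -0.472]
force: [0.7, -4.4, 6.9]
width: 0.537
gripper_force: 20.0
```

Request:
arm_command(dp=[[0.2,0,-0.35],[0.4,0,-0.7],[0.4,0,-0.7],[0.4,0,-0.7],[0.4,0,-0.7],[0.2,0,-0.35],[0,0,0]], angular=[[0,0,0],[0,0,0],[0,0,0],[0,0,0],[0,0,0],[0,0,0],[0,0,0]], claw=[0.4,0.4,0.4,0.4,0.4,0.4,0.4])

```text
clock: 7.4
position: [0.5512, -0.0742, 0.121]
ee_rot: [-1.765, -2.055, -0.472]
force: [1.0, 0.3, -0.7]
width: 0.535
gripper_force: 20.0
```

Request:
arm_command(dp=[[0,0,0],[0,0,0],[0,0,0],[0,0,0],[0,0,0],[0,0,0],[0,0,0],[0,0,0],[0,0,0],[0,0,0]], angular=[[0,-0.5,0],[0,-0.7,0],[0,-0.7,0],[0,-0.7,0],[0,-0.7,0],[0,-0.7,0],[0,-0.7,0],[0,-0.7,0],[0,-0.7,0],[0,0,0]], claw=[0.4,0.4,0.4,0.4,0.4,0.4,0.4,0.4,0.4,0.4])

```text
clock: 8.4
position: [0.5499, -0.0692, 0.118]
ee_rot: [1.829, 2.149, -0.367]
force: [-0.8, 1.3, -1.0]
width: 0.536
gripper_force: 20.0
```

Run:
```python
from go import *
R=ori(-60);to(tcp([.537,-.037,.12],R),R,"over")
```

```text
over t 8.4 pos [ 0.5499 -0.0692  0.118 ] q [-0.03  0.47 -0.28  1.93  0.66  0.93 -0.57] F [-0.8  1.3 -1. ]
 dp now [ 0.76 -0.31  0.01] ang [ 0.04 -4.36  0.07] dp after turn [ 0.6  -0.32 -0.45]
```

Request:
arm_command(dp=[[0,0,0],[0,0,0],[0,0,0],[0,0,0],[0,0,0],[0,0,0],[0,0,0],[0,0,0],[0,0,0],[0,0,0]], angular=[[0,-0.5,0],[0,-0.6,0],[0,-0.6,0],[0,-0.6,0],[0,-0.6,0],[0,-0.6,0],[0,-0.5,0],[0,-0.36,0],[0,0,0],[0,0,0]], claw=[0.4,0.4,0.4,0.4,0.4,0.4,0.4,0.4,0.4,0.4])

```text
clock: 9.4
position: [0.5501, -0.0755, 0.1189]
ee_rot: [1.445, 1.68, -0.835]
force: [-0.2, -0.1, 0.2]
width: 0.533
gripper_force: 20.0
```

Run:
```python
from go import *
from h import pts
import cv2
R=ori(-60);to(tcp([.537,-.037,.12],R),R,"over")
d=arm.get_image("top");np.savez("pics/top2.npz",**d);a=d["frame"][120:300,165:305,::-1]
e=arm.get_image("side");np.savez("pics/side2.npz",**e);b=e["frame"][100:280,220:360,::-1]
cv2.imwrite("pics/v2.png",cv2.resize(np.hstack([a,b]),None,fx=2.8,fy=2.8,interpolation=cv2.INTER_CUBIC))
```

```text
over t 9.4 pos [ 0.5501 -0.0755  0.1189] q [-0.48  0.73 -0.09  1.96  1.02  1.31 -1.16] F [-0.2 -0.1  0.2]
 dp now [ 0.77 -0.29 -0.65] ang [-0.01 -0.02  0.02] dp after turn [ 0.76 -0.29 -0.65]
```

View pics/v2.png

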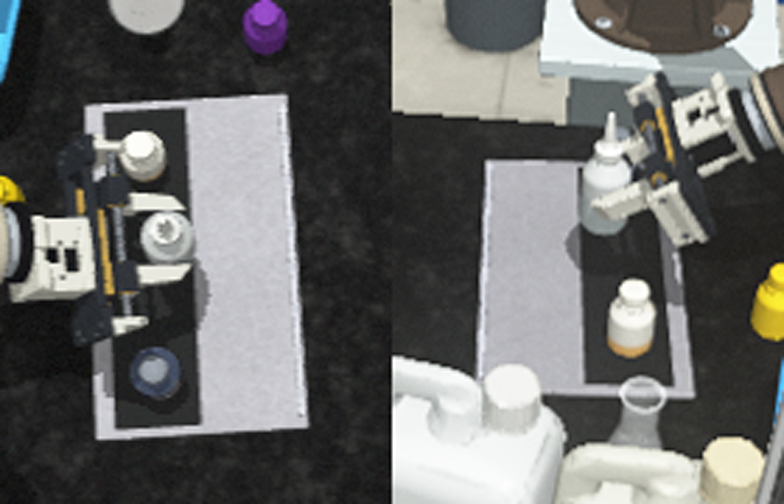

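The bottle is upright in the grip at (165,238) left panel and (607,190) right panel, and the neighbours stand where they were. Before lowering, I check the bottle's tilt and how close the gripper's outer parts come to the neighbours.

Run:
```python
from go import *
from h import *
C=np.array([.542,-.0366]);a=.0793
M=np.array([[np.cos(a),np.sin(a)],[-np.sin(a),np.cos(a)]])
A=[pts(load(n)).reshape(-1,3) for n in("top2","side2")]
from scipy.spatial import cKDTree
for P,n in zip(A,("top","side")):
    L=np.c_[(P[:,:2]-C)@M.T,P[:,2]]
    for lo,hi in((.08,.1),(.1,.12),(.12,.15),(.165,.19),(.19,.23)):
        c=np.array([.008,-.03]) # expected bottle
        k=(np.hypot(*(L[:,:2]-c).T)<.04)&(L[:,2]>lo)&(L[:,2]<hi)&(L[:,1]<-.0)
        if k.sum()>3:print(n,lo,k.sum(),"x",L[k,0].min().round(3),L[k,0].max().round(3),"y",L[k,1].min().round(3),L[k,1].max().round(3))
    # gripper points: near lane, z>.1
    for xs,nm in(((.06,.135),"near white"),((-.15,-.06),"near dark")):
        k=(L[:,0]>xs[0])&(L[:,0]<xs[1])&(L[:,2]>.11)&(L[:,2]<.3)&(L[:,1]<.12)&(L[:,1]>-.1)
        Q=L[k]
        for y0 in np.arange(-.04,.1,.02):
            q=Q[(Q[:,1]>=y0)&(Q[:,1]<y0+.02)]
            if len(q)>2: print(n,nm,"y",y0.round(2),len(q),"zmin",q[:,2].min().round(3),"x",q[:,0].min().round(3),q[:,0].max().round(3))
```

```text
top 0.1 8 x -0.016 -0.006 y -0.05 -0.005
top 0.12 195 x -0.031 0.046 y -0.052 -0.0
top 0.165 78 x -0.01 0.016 y -0.04 -0.014
top 0.19 21 x -0.002 0.006 y -0.033 -0.023
top near white y 0.0 39 zmin 0.167 x 0.061 0.089
top near white y 0.02 90 zmin 0.133 x 0.062 0.092
top near white y 0.04 86 zmin 0.121 x 0.06 0.094
top near white y 0.06 59 zmin 0.141 x 0.06 0.09
top near dark y -0.02 11 zmin 0.178 x -0.085 -0.078
top near dark y 0.0 64 zmin 0.152 x -0.093 -0.062
top near dark y 0.02 101 zmin 0.137 x -0.096 -0.061
top near dark y 0.04 96 zmin 0.147 x -0.097 -0.06
top near dark y 0.06 20 zmin 0.139 x -0.097 -0.062
side 0.08 66 x 0.01 0.033 y -0.051 -0.003
side 0.1 53 x 0.007 0.043 y -0.052 -0.011
side 0.12 159 x -0.025 0.047 y -0.052 -0.005
side 0.165 83 x -0.009 0.024 y -0.041 -0.016
side 0.19 38 x 0.001 0.012 y -0.034 -0.023
side near white y 0.0 60 zmin 0.159 x 0.06 0.094
side near white y 0.02 156 zmin 0.127 x 0.06 0.098
side near white y 0.04 146 zmin 0.126 x 0.064 0.099
side near white y 0.06 52 zmin 0.137 x 0.062 0.096
side near dark y -0.02 12 zmin 0.177 x -0.08 -0.071
side near dark y 0.0 59 zmin 0.171 x -0.089 -0.062
side near dark y 0.02 62 zmin 0.169 x -0.1 -0.061
side near dark y 0.04 6 zmin 0.174 x -0.093 -0.068
```

Request:
arm_command(dp=[[0.19,-0.1,-0.33],[0.19,-0.09,-0.33],[0.19,-0.09,-0.33],[0.35,0,0.2],[0.35,0,0.2],[0.35,0,0.2],[0.35,0,0.2],[0.35,0,0.2],[0.35,0,0.2],[0,0,0]], angular=[[0,0,0],[0,0,0],[0,0,0],[0,0,0],[0,0,0],[0,0,0],[0,0,0],[0,0,0],[0,0,0],[0,0,0]], claw=[0.4,0.4,0.4,0.4,0.4,0.4,0.4,0.4,0.4,0.4])

```text
clock: 10.5
position: [0.5389, -0.047, 0.0578]
ee_rot: [1.441, 1.679, -0.835]
force: [0.0, -0.0, -0.9]
width: 0.533
gripper_force: 20.0
```

```bash
cat > chk.py <<'E'
from go import *
from h import *
import sys
k=sys.argv[1];C=np.array([.542,-.0366]);a=.0793
M=np.array([[np.cos(a),np.sin(a)],[-np.sin(a),np.cos(a)]])
s=arm.observe();print(s["clock"],s["position"],s["force"].round(1),(Ro.from_rotvec(s["ee_rot"]).inv()*ori(-60)).as_rotvec().round(3))
im=[]
for n,(r,c) in(("top",(120,165)),("side",(100,220))):
    d=arm.get_image(n);np.savez(f"pics/{n}{k}.npz",**d);im.append(d["frame"][r:r+180,c:c+140,::-1])
    P=pts(d).reshape(-1,3);L=np.c_[(P[:,:2]-C)@M.T,P[:,2]]
    for nm,c0 in(("drop",[-.005,0]),("white",[.107,.0]),("dark",[-.118,-.004])):
        Q=L[(np.hypot(*(L[:,:2]-c0).T)<.035)&(L[:,2]>.03)&(L[:,2]<.2)]
        zt=np.percentile(Q[:,2],99.5);T=Q[Q[:,2]>zt-.012]
        print(n,nm,"ztop",zt.round(4),"top xy",T[:,:2].mean(0).round(4),"x",Q[:,0].min().round(3),Q[:,0].max().round(3),"y",Q[:,1].min().round(3),Q[:,1].max().round(3))
cv2.imwrite(f"pics/v{k}.png",cv2.resize(np.hstack(im),None,fx=2.8,fy=2.8,interpolation=cv2.INTER_CUBIC))
E
python3 chk.py 3
```

```text
10.5 [ 0.53889915 -0.04704758  0.05784474] [ 0.  -0.  -0.9] [0.001 0.    0.003]
top drop ztop 0.1588 top xy [-0.006   0.0017] x -0.04 0.029 y -0.022 0.028
top white ztop 0.0908 top xy [0.1089 0.0011] x 0.087 0.131 y -0.022 0.023
top dark ztop 0.105 top xy [-0.1183 -0.0048] x -0.143 -0.094 y -0.028 0.02
side drop ztop 0.1604 top xy [-0.0009  0.0008] x -0.033 0.029 y -0.023 0.026
side white ztop 0.0913 top xy [0.115  0.0002] x 0.098 0.138 y -0.022 0.024
side dark ztop 0.1047 top xy [-0.1128 -0.0056] x -0.13 -0.087 y -0.03 0.02
```

View pics/v3.png

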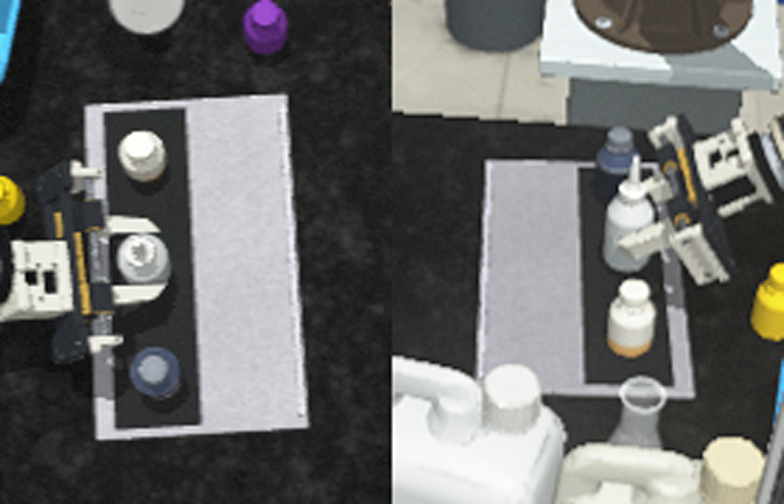

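The bottle is centred on the strip between its neighbours at (142,258), with about 5–8 mm left to go. I lower it gently until it touches.

Request:
arm_command(dp=[[0.07,0,0.04],[0.07,0,0.04],[0,0,0]], angular=[[0,0,0],[0,0,0],[0,0,0]], claw=[0.4,0.4,0.4])

```text
clock: 10.9
position: [0.5394, -0.0467, 0.0553]
ee_rot: [1.442, 1.678, -0.832]
force: [-0.4, 0.6, -2.0]
width: 0.537
gripper_force: 20.0
```

Request:
arm_command(dp=[[0.05,0,0.03],[0,0,0]], angular=[[0,0,0],[0,0,0]], claw=[0.4,0.4])

```text
clock: 11.1
position: [0.5394, -0.0468, 0.0538]
ee_rot: [1.442, 1.678, -0.832]
force: [-0.2, -0.1, -1.4]
width: 0.535
gripper_force: 20.0
```

Request:
arm_command(dp=[[0.05,0,0.03],[0,0,0]], angular=[[0,0,0],[0,0,0]], claw=[0.4,0.4])

```text
clock: 11.3
position: [0.5394, -0.0468, 0.0522]
ee_rot: [1.442, 1.678, -0.832]
force: [-0.7, -0.0, -0.7]
width: 0.539
gripper_force: 20.0
```

Request:
arm_command(dp=[[0.05,0,0.03],[0,0,0]], angular=[[0,0,0],[0,0,0]], claw=[0.4,0.4])

```text
clock: 11.5
position: [0.5393, -0.0469, 0.0507]
ee_rot: [1.442, 1.678, -0.833]
force: [1.3, -0.6, -1.6]
width: 0.53
gripper_force: 20.0
```

Request:
arm_command(dp=[[0.05,0,0.03],[0,0,0]], angular=[[0,0,0],[0,0,0]], claw=[0.4,0.4])

```text
clock: 11.7
position: [0.5395, -0.047, 0.0498]
ee_rot: [1.442, 1.677, -0.833]
force: [-1.2, 0.9, 2.9]
width: 0.534
gripper_force: 20.0
```

There is contact, with the force up about 4 N. I open the fingers and back out along the tool axis.

Request:
arm_command(dp=[[0,0,0],[0,0,0],[0,0,0],[0,0,0],[0,0,0],[0,0,0],[0,0,0],[0,0,0]], angular=[[0,0,0],[0,0,0],[0,0,0],[0,0,0],[0,0,0],[0,0,0],[0,0,0],[0,0,0]], claw=[0.56,0.58,0.6,0.64,0.68,0.72,0.74,0.74])

```text
clock: 12.5
position: [0.5394, -0.0469, 0.0494]
ee_rot: [1.442, 1.678, -0.832]
force: [0.1, -0.2, 0.2]
width: 0.741
gripper_force: 0.0
```

```bash
python3 chk.py 4
```

```text
12.5 [ 0.5393973  -0.04690748  0.04943091] [ 0.1 -0.2  0.2] [ 0.002 -0.     0.001]
top drop ztop 0.1506 top xy [-0.006   0.0062] x -0.039 0.03 y -0.021 0.028
top white ztop 0.0924 top xy [0.1094 0.0012] x 0.087 0.132 y -0.021 0.023
top dark ztop 0.1051 top xy [-0.1183 -0.0048] x -0.143 -0.094 y -0.028 0.019
side drop ztop 0.1502 top xy [-0.0019  0.0054] x -0.036 0.024 y -0.022 0.028
side white ztop 0.0916 top xy [0.1146 0.0002] x 0.097 0.138 y -0.022 0.023
side dark ztop 0.1054 top xy [-0.1124 -0.0053] x -0.13 -0.086 y -0.03 0.02
```

View pics/v4.png

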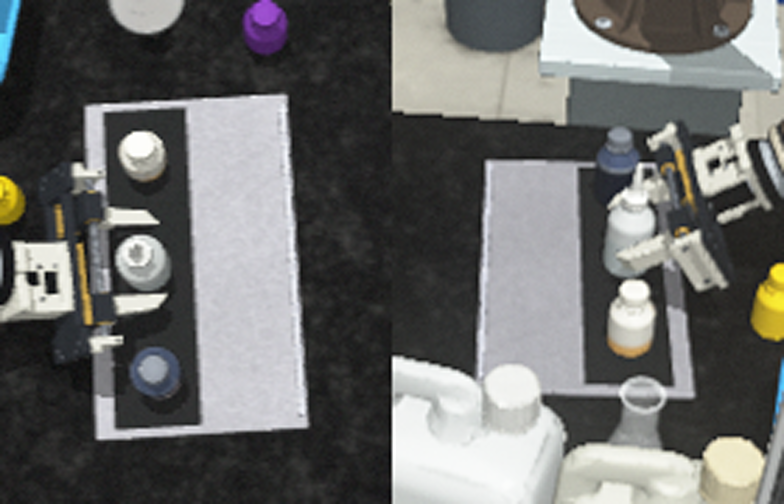

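The bottle stands free between the open fingers at (142,258), with its neighbours unmoved. I retreat along the tool axis, then go up.

Request:
arm_command(dp=[[0,0,-0.2],[0,0,-0.4],[0,0,-0.5],[0,0,-0.5],[0,0,-0.5],[0,0,-0.5],[0,0,-0.4],[-0.4,0,-0.3],[-0.7,0,-0.4],[-0.7,0,-0.4]], angular=[[0,0,0],[0,0,0],[0,0,0],[0,0,0],[0,0,0],[0,0,0],[0,0,0],[0,0,0],[0,0,0],[0,0,0]], claw=[0.74,0.74,0.74,0.74,0.74,0.74,0.74,0.74,0.74,0.74])

```text
clock: 13.6
position: [0.5293, 0.0183, 0.1409]
ee_rot: [1.442, 1.677, -0.834]
force: [0.8, 0.8, -0.0]
width: 0.742
gripper_force: 0.0
```

Request:
arm_command(dp=[[-0.7,0,-0.4],[-0.7,0,-0.4],[0,0,0],[0,0,0],[0,0,0]], angular=[[0,0,0],[0,0,0],[0,0,0],[0,0,0],[0,0,0]], claw=[0.74,0.74,0.74,0.74,0.74])

```text
clock: 14.1
position: [0.5292, 0.0181, 0.1796]
ee_rot: [1.442, 1.678, -0.833]
force: [-0.1, -0.1, 0.2]
width: 0.74
gripper_force: 0.0
```

```bash
python3 chk.py 5
```

```text
14.1 [0.52919629 0.01812244 0.17964854] [-0.1 -0.1  0.2] [0.001 0.    0.002]
top drop ztop 0.1513 top xy [-0.0062  0.0058] x -0.03 0.017 y -0.021 0.028
top white ztop 0.0894 top xy [0.1092 0.001 ] x 0.087 0.131 y -0.021 0.023
top dark ztop 0.1045 top xy [-0.1182 -0.0048] x -0.143 -0.094 y -0.028 0.019
side drop ztop 0.1492 top xy [-0.0015  0.0053] x -0.017 0.025 y -0.022 0.028
side white ztop 0.0912 top xy [0.1149 0.0004] x 0.094 0.139 y -0.022 0.024
side dark ztop 0.1044 top xy [-0.113  -0.0049] x -0.129 -0.085 y -0.03 0.02
```

View pics/v5.png

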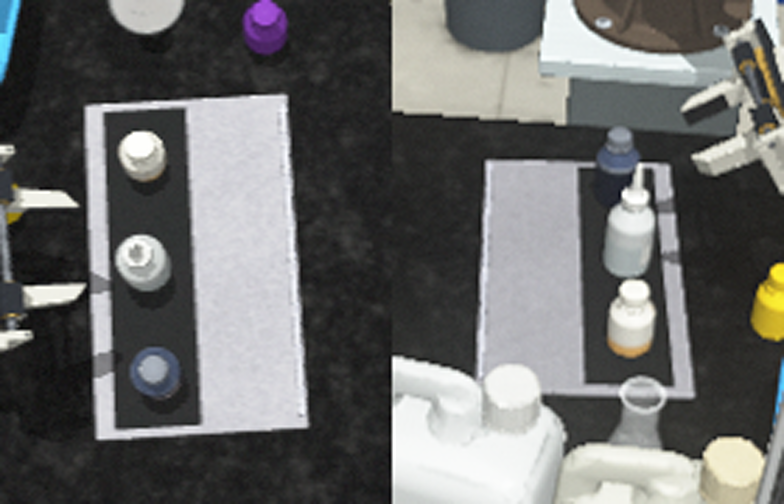

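The dropper bottle stands upright on the strip at (142,262) in line with the other two, and the gripper is clear. It is about 5 mm off the middle line and 112 mm or more from its neighbours, so I hand in.

```bash
python3 -c "
from cell import arm
print(arm.sign_off())"
```

```text
the job is handed in; nothing more can be done
None
```

The dropper bottle is standing upright in its gap on the strip, about 5 mm off the middle line; the other two bottles did not shift, I never went near the measuring cylinder, and the job is handed in at about 14 s of the 42 s (no verdict was returned).

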